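# Slide the glass crate home into its bay

## Robot

A 7-joint arm with a two-finger parallel gripper is mounted at the origin on the work surface. World frame = base frame: x ahead of the robot, y to its left, z up, the work surface at z = 0. Lengths are in m, angles in rad, forces in N, time in s.
With the tool pointing down it reaches from about 0.425 to 0.95 m from the base axis. Payload 4.7 kg.
Tool frame: the origin (TCP) lies midway between the tips of the shut fingers; the grasp point (between the pads) lies 19 mm behind it; x points along the fingers, z is the direction in which the jaws open and shut, and the axes are right-handed (so a half turn about x gives the same grasp; the last joint's range is limited). The gripper opens to 85 mm and grips with 20 to 120 N. Pads are 22 mm wide; open, the fingers measure 114 mm over their backs; the gripper's body (76 mm by 85 mm) begins 54 mm behind the grasp point. The pads swing forward as they close: fully open they stand 13 mm farther back than shut.
Start: joints at [-1.355, 0.469, -0.049, 1.532, 0.024, 1.141, -0.082], TCP at [0.164, 0.655, 0.231] pointing down, gripper open.
Joint ranges: [-2.59, 2.59], [-0.33, 1.99], [-1.39, 1.29], [0.1, 2.45], [-1.04, 4.18], [0.21, 1.99], [-2.66, 2.66]. Speed limits (rad/s): [2.57, 2.57, 3.14, 3.14, 3.14, 3.14, 3.14].

## Interface

Orientations are given as a rotation vector (axis times angle).
In Python, from station import read_state, grab_frame, calibration, finish_job, find_in, mark_of gives the robot as it stands. The module is installed in compiled form; this text tells all that it offers.
- The arm moves only by the tool step_arm, never from a script. Its argument "series" is a list that holds one entry, the list of rows, each a list of 5 numbers: the shift along the tool's x, y, z in mm, then the turn about the tool's x in degrees, then the closure, from -1 (fully open) to 1 (shut). A call has 1 to 10 rows; each row shifts and turns the pose as measured when the row begins, along the tool's axes as they then stand; what a row does not reach is not made up. A row lasts 1/12 s, in which the tool goes at most 41.7 mm and 7.16 degrees, less where a joint would pass 70% of its speed; a pose out of reach is approached as far as the arm can. A call is refused whole if a number of a shift passes 41.7 or a number of a turn 7.16, either way. A call with a gripper value outside its range is refused whole. The fingers move at their own pace and stop on an object; "squeeze" is the grip in N (left out, the last holds). Time passes only in rows, so rows that do not move let the fingers close. It gives the time, the measured TCP pose, the force and the opening at its end, in the units of the state.
- read_state(): the state, without advancing time (a new reading comes with each control period).
- grab_frame(name): name is "scene" or "top" or "wrist"; returns the picture (400x640x3 uint8, red, green, blue); there is no depth.
- calibration(name): a dict with "intrinsics" (3x3 intrinsics, pixels), "origin" and "rotation" of the camera in the world. Camera axes: x right, y down, z forward; pixel columns grow to the right and rows downward; lengths in m; the calibration is good to about 2 mm. A picture is of the moment at which its call begins: read the wrist's pose just before it. calibration takes no time and is no camera call; for the wrist camera it gives the pose at the moment of the call.
- finish_job(): hands the job in, once; it reports no verdict.
Trained networks look in the newest picture that a camera, given by its name, has taken for a name from the list of things; names that differ only in an ending like _2 or _b are one class to them, and where a whole thing is asked for, a point or a joint stands for the part that bears it (a point fixed in the world has none). Each returns a list of dicts, best first, with "p" (0 to 1); they miss things now and then, are a little off and sometimes report something else, mostly with a low value. They report only what shows in the picture. A call takes as long as a camera call.
- find_in(camera, name): "at" ([row, column] in pixels, amid what is visible of it).
- mark_of(camera, name): "at" ([row, column] in pixels: a listed point, or the origin of a listed thing).
The state is a dict: "time_s": time; "joint_pos": joint angles; "joint_vel": joint speeds; "tau": joint torques, N m; "eef_pos": TCP position; "orientation": TCP orientation; "contact_force": force on the tool from outside, world axes, zero at the start; "moment": the same for the moment, N m; "finger_gap": opening from 0.0 (shut) to 1.0 (fully open).
Only numpy, scipy, OpenCV 4.12 (cv2) and the standard library are available. Lean on these libraries where they do the work, as an engineer would, in place of code of your own. Each camera call takes 0.05 s, during which the arm holds its last target. There are 200 camera calls.

## Task

Push the tall crate of glass slabs along the bench, bar end last, into the blue guide frame until its leading face is fully home against the frame's end stop. Push only low down near its base so that it slides upright and never tips; do not lift it, do not touch its upper part, and leave the other things on the bench where they are.

Things in the scene. Friction and masses are not known exactly. Their poses are not given: they have to be found in the camera images.
- crate: Tall heavy plywood crate, loose, 1.0-1.7 kg, holding upright glass slabs. Box part 80 (x) by 130 (y) mm, 190 high with slabs, on two runners 12 high. Origin: on the bench under the middle of the box part; z up, +x its leading face (x = +40 mm), which enters the bay first. Bench friction 0.5-0.7: pushed on the box over about 50-70 mm up it tips, pushed on its low bar at the -x end it slides.
- crate_bar (a point): Middle of the rear face of the crate's low wooden push bar, 19 mm above the bench, at x = -100 mm in the crate's frame; axes as the crate's. The bar is 130 mm long along y, 15 mm thick, spans heights 4 to 34 mm; 45 mm of free space lies between it and the box's rear face (x = -40). Push here, towards the crate's +x.
- bay: Blue steel U-shaped guide frame fixed to the bench, 30 mm high. Origin: on the bench where the crate's origin lies when home; +x is the way the crate enters, z up. Side guides' inner faces at y = +-75 mm from x = -46 mm to the stop, flaring out to mouth ends at x = -81 mm. When home the crate's axes are parallel to these and its bar sticks out of the mouth.
- bay_stop (a point): Middle of the inner face of the bay's end stop, 15 mm above the bench, at x = +40 mm in the bay's frame (12 mm thick, across the whole bay); the crate's leading face rests on it when home.
- tape: Bystander: roll of tape lying flat, 84 mm across, 24 mm high; origin under its centre.
- jar: Bystander: closed jar, 60 mm across, 100 mm high; origin under its centre.
- offcut: Bystander: amber glass block 90 x 60 x 22 mm; origin under its centre.
- hammer: Bystander: hammer lying on the bench, about 250 mm long along its x; origin on its underside near the middle.

How it is judged:
On the way:
1. the crate is being pushed by the fingers, upright, and its origin is within 120 mm of home (horizontal distance between crate and bay below 0.12 m and contact force between the fingers and crate above 1 N and angle between crate's own z axis and vertical below 0.1 rad).
At the end, for the whole second after the job is handed in: The crate stands upright and still on the bench between the bay's guides, leading face within 8 mm of the stop, within 14 mm of the middle and within 5 degrees of square (x of crate in the frame of bay between -0.008 and 0.008 m and y of crate in the frame of bay between -0.014 and 0.014 m and angle between the x axis of crate and the x axis of bay, either way round below 0.09 rad and angle between crate's own z axis and vertical below 0.04 rad and height (world z) of crate below 0.005 m and linear speed of crate below 0.01 m/s); the robot touches nothing.
It fails at once if the crate tips or rocks by more than 7 degrees (angle between crate's own z axis and vertical above 0.12 rad).
It fails at once if the crate is lifted (height (world z) of crate above 0.012 m).
It fails at once if the crate is pushed high up instead of near its base (fingers touch it with the grasp point over 90 mm above the bench) (contact force between the fingers and crate above 1 N and height (world z) of the grasp point above 0.09 m).
It fails at once if the arm or the gripper's body, not the fingers, presses on the crate (contact force between the arm and crate above 3 N).
It fails at once if the tape, jar, offcut or hammer is moved by more than 20 mm (distance of any of tape, jar, offcut, hammer from where it was at the start of the episode above 0.02 m).
It also fails if it takes over 48 s, if anything falls off the work surface, if the arm or the gripper's body presses on something with over 40 N, if the wrist force passes 120 N, or if a joint passes its speed limit or range.

## Working session

There is one attempt and no reset: what is moved stays moved. The work goes in short steps, Python scripts to look and compute and a tool call to move; the robot and the scene stay as the last step left them, time stands still between calls to the robot, and variables do not carry over. Pictures are saved under pics/ and viewed, about 8 in all and at most 12, crops included, and the job is handed in when it is done.

Besides the shell and the picture viewer there is one more tool, called after "Request:" as name(argument=value, ...), one argument or row to a line, values as JSON. step_arm: Moves the arm, as the interface text tells. Its arguments: {"type":"object","properties":{"series":{"type":"array","items":{"type":"array","items":{"type":"array","items":{"type":"number"}}}},"squeeze":{"type":"number"}},"required":["series"]}

```bash
mkdir -p pics; cat > h.py <<'E'
import numpy as np, cv2
from station import *
def ray(cam,at,z=0.0):
    c=calibration(cam);K=np.array(c["intrinsics"]);R=np.array(c["rotation"]);o=np.array(c["origin"])
    d=R@np.linalg.solve(K,[at[1],at[0],1]); return o+d*(z-o[2])/d[2]
def proj(cam,p):
    c=calibration(cam);K=np.array(c["intrinsics"]);R=np.array(c["rotation"]);o=np.array(c["origin"])
    q=K@(R.T@(np.array(p)-o)); return q[:2]/q[2]
def save(cam,n):
    f=grab_frame(cam); cv2.imwrite(f"pics/{n}.png",f[:,:,::-1]); return f
E
python3 - <<'E'
from h import *
np.set_printoptions(precision=3,suppress=True)
a=save("scene","s0");b=save("top","t0")
for cam in("scene","top"):
    print(cam,np.array(calibration(cam)["origin"]))
    for n,z in[("crate",0),("crate_bar",.019),("bay",0),("bay_stop",.015),("tape",0),("jar",0),("offcut",0),("hammer",0)]:
        for m in mark_of(cam,n)[:2]: print(n,round(m["p"],2),np.round(m["at"]),ray(cam,m["at"],z))
s=read_state();print(s["time_s"],s["eef_pos"],s["orientation"],s["contact_force"])
E
```

```text
scene [ 1.129 -0.753  0.729]Traceback (most recent call last):
  File "<stdin>", line 7, in <module>
  File "h.py", line 5, in ray
    d=R@np.linalg.solve(K,[at[1],at[0],1]); return o+d*(z-o[2])/d[2]
                                                                ~^^^
IndexError: invalid index to scalar variable.
```

View pics/t0.png

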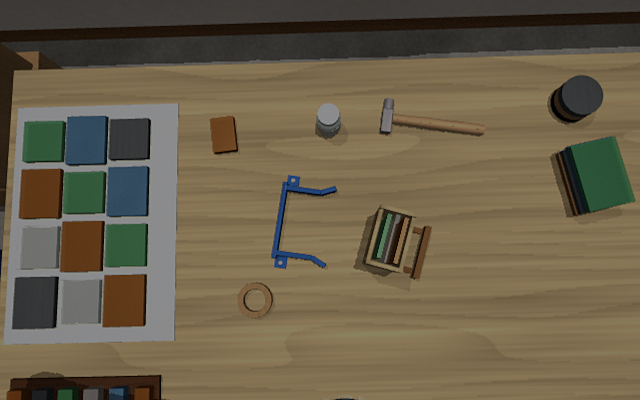

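View pics/s0.png

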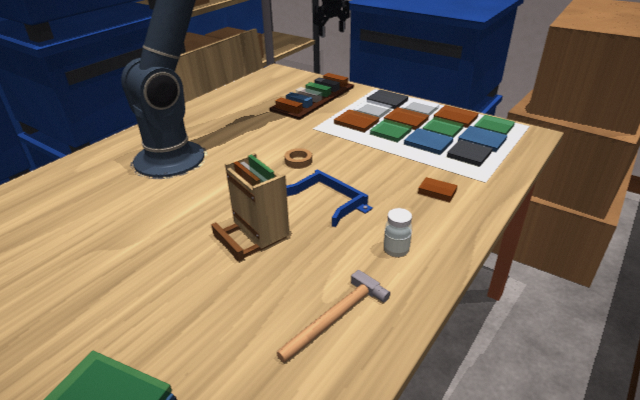

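The top view shows the crate at about (390,240) with its bar to the right at (423,252). The bay is open to the right, with its stop at (280,222). The tape is at (255,300), clear of the path. The scene view agrees. The error came from the rotation being given as a rotation vector, which I'll fix now.

```bash
sed -i 's/R=np.array(c\["rotation"\])/R=cv2.Rodrigues(np.array(c["rotation"],float))[0]/' h.py
python3 - <<'E'
from h import *
np.set_printoptions(precision=4,suppress=True)
print(calibration("top"))
for cam in("scene","top"):
    grab_frame(cam)
    for n,z in[("crate",0),("crate_bar",.019),("bay",0),("bay_stop",.015),("tape",0),("jar",0),("hammer",0)]:
        for m in mark_of(cam,n)[:2]: print(n,round(m["p"],2),np.round(m["at"]),ray(cam,m["at"],z))
s=read_state();print(s["time_s"],s["eef_pos"],s["orientation"],s["contact_force"])
R=cv2.Rodrigues(np.array(s["orientation"],float))[0];print(R)
g=cv2.imread("pics/t0.png")[160:300,240:440];cv2.imwrite("pics/c0.png",cv2.resize(g,None,fx=4,fy=4,interpolation=2))
E
```

```text
{'intrinsics': array([[481.6287,   0.    , 332.7591],
       [  0.    , 481.6287, 204.1144],
       [  0.    ,   0.    ,   1.    ]]), 'origin': array([0.4188, 0.0021, 1.2032]), 'rotation': array([-2.1223,  2.1764, -0.1269])}
crate 0.81 [228. 260.] [ 0.4642 -0.1039  0.    ]
crate_bar 0.93 [245. 223.] [ 0.4526 -0.2149  0.019 ]
bay 0.61 [194. 328.] [0.5193 0.1154 0.    ]
bay_stop 0.83 [187. 338.] [0.5343 0.1383 0.015 ]
tape 0.6 [159. 297.] [0.3339 0.2141 0.    ]
jar 0.71 [255. 396.] [0.7886 0.0012 0.    ]
hammer 0.67 [323. 329.] [ 0.7757 -0.2498  0.    ]
crate 0.69 [137. 227.] [0.7558 0.2824 0.    ]
crate 0.55 [240. 384.] [ 0.4819 -0.1111  0.    ]
crate_bar 0.79 [256. 421.] [ 0.4407 -0.1978  0.019 ]
crate_bar 0.35 [221. 282.] [0.5328 0.1401 0.019 ]
bay_stop 0.86 [222. 283.] [0.531  0.1389 0.015 ]
tape 0.86 [298. 256.] [0.3475 0.2094 0.    ]
jar 0.87 [127. 329.] [0.7762 0.0191 0.    ]
hammer 0.74 [126. 431.] [ 0.7696 -0.2431  0.    ]
hammer 0.69 [254. 421.] [ 0.444  -0.2024  0.    ]
0.95 [0.1635 0.6549 0.2313] [-1.0269  1.315   1.0271] [-0.1303  0.0773 -0.3179]
[[-0.     -0.9702  0.2423]
 [ 0.0001  0.2423  0.9702]
 [-1.      0.      0.0001]]
```

View pics/c0.png

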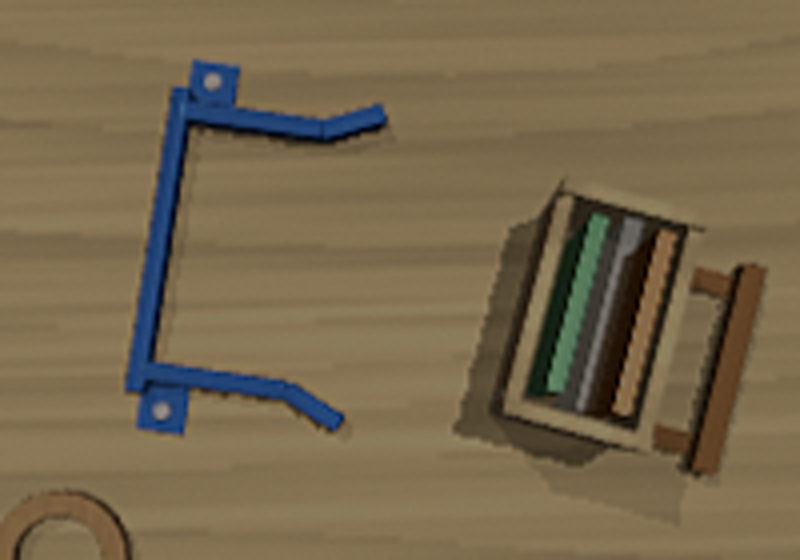

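```bash
cat >> h.py <<'E'
def cr(u,v,z,cam="top"): return ray(cam,[160+v/4,240+u/4],z)[:2]
E
python3 - <<'E'
from h import *
np.set_printoptions(precision=4,suppress=True)
deg=lambda d:np.degrees(np.arctan2(d[1],d[0]))
b1,b2=cr(767,266,.034),cr(718,475,.034);print("bar ends",b1,b2,np.linalg.norm(b1-b2),"mid",(b1+b2)/2)
d=b1-b2;y=-d/np.linalg.norm(d);y=y if y[0]<0 else -y
# crate x = y rotated -90
cx=np.array([y[1],-y[0]]);print("crate x dir",cx,deg(cx),"origin",(b1+b2)/2+.1*cx)
s1,s2=cr(188,110,.03),cr(150,368,.03);d=s1-s2;d/=np.linalg.norm(d);bx=np.array([-d[1],d[0]]);bx=bx if bx[1]>0 else -bx
print("stop",s1,s2,np.linalg.norm(s1-s2),(s1+s2)/2,deg(bx))
g1,g2,g3,g4=cr(190,123,.03),cr(322,139,.03),cr(150,363,.03),cr(290,384,.03)
print("guides",g1,g2,g3,g4,deg(g1-g2),deg(g3-g4))
t1,t2=cr(563,190,.17),cr(500,410,.17);print(t1,t2)
for th in (deg(bx),deg(g1-g2),deg(g3-g4)):
  c=np.array([np.cos(np.radians(th)),np.sin(np.radians(th))]);home=(s1+s2)/2-.04*c
  r=(b1+b2)/2+.1*cx-home;print("crate in bay",th,home,r@c,r@np.array([-c[1],c[0]]))
E
```

```text
bar ends [ 0.5097 -0.2256] [ 0.3851 -0.19  ] 0.12952679806856013 mid [ 0.4474 -0.2078]
crate x dir [0.2749 0.9615] 74.04414911583686 origin [ 0.4749 -0.1117]
stop [0.6155 0.1253] [0.4575 0.1503] 0.1600347824554727 [0.5365 0.1378] 81.0048567430603
guides [0.6074 0.1242] [0.5953 0.0429] [0.4605 0.1503] [0.4457 0.0655] 81.51627025054988 80.11611120631625
[ 0.543  -0.0914] [ 0.426  -0.0536]
crate in bay 81.0048567430603 [0.5302 0.0983] -0.2160342574108179 0.021840179664901
crate in bay 81.51627025054988 [0.5306 0.0983] -0.21582911868354335 0.024124602573008573
crate in bay 80.11611120631625 [0.5296 0.0984] -0.216342217260145 0.01786622696197319
```

Request:
step_arm(
  series=[
    [[-20,0,0,7,-1],[-20,0,0,7,-1],[0,0,0,7,-1],[0,0,0,7,-1]],
  ],
)

```text
time_s: 1.28
eef_pos: [0.1636, 0.6541, 0.2717]
orientation: [-0.645, 1.476, 0.642]
contact_force: [-0.3, -0.0, -1.4]
finger_gap: 1.001
```

Request:
step_arm(
  series=[
    [[0,-40,0,0,-1],[0,-40,0,0,-1],[0,-40,0,0,-1],[0,-40,0,0,-1],[0,-40,0,0,-1],[0,-40,0,0,-1],[0,-40,0,0,-1],[0,-40,0,0,-1],[0,-40,0,0,-1],[0,-40,0,0,-1]],
  ],
)

```text
time_s: 2.12
eef_pos: [0.4571, 0.3835, 0.2708]
orientation: [-0.653, 1.47, 0.668]
contact_force: [1.0, 1.2, 0.8]
finger_gap: 0.998
```

Request:
step_arm(
  series=[
    [[0,-40,0,7.1,-1],[0,-40,0,7.1,-1],[0,-40,0,7.1,-1],[0,-40,0,7.1,-1],[0,-40,0,7.1,-1],[0,-40,0,7.1,-1],[0,-40,0,7.1,-1],[0,-40,0,7.1,-1],[0,-40,0,7.1,-1],[0,0,0,0,-1]],
  ],
)

```text
time_s: 2.95
eef_pos: [0.5809, 0.0376, 0.2695]
orientation: [0.242, 1.555, -0.234]
contact_force: [-0.7, -0.7, 0.3]
finger_gap: 0.998
```

```bash
cat >> h.py <<'E'
def go(tx,ty,yaw):
    "shift in tool axes (mm) to world x,y, and turn (deg) so tool z has yaw"
    s=read_state();R=cv2.Rodrigues(np.array(s["orientation"],float))[0];p=np.array(s["eef_pos"])
    zy=np.degrees(np.arctan2(R[1,2],R[0,2]))
    print("t",round(s["time_s"],2),"p",np.round(p,4),"zyaw",round(zy,2),"down",np.round(R[:,0],3),"F",np.round(s["contact_force"],1))
    print("shift",np.round(R.T@(np.array([tx,ty,p[2]])-p)*1000,1),"turn",round(zy-yaw,2))
E
python3 -c "
from h import *
go(.435,-.251,-16)"
```

```text
t 2.95 p [0.5809 0.0376 0.2695] zyaw -17.36 down [ 0.003  0.005 -1.   ] F [-0.7 -0.7  0.3]
shift [  -1.8 -319.   -53.1] turn -1.36
```

Request:
step_arm(
  series=[
    [[0,-36,-6,0,-1],[0,-36,-6,0,-1],[0,-36,-6,0,-1],[0,-36,-6,0,-1],[0,-36,-6,0,-1],[0,-36,-6,0,-1],[0,-36,-6,0,-1],[0,-36,-6,0,-1],[0,-31,-5,-1.4,-1],[0,0,0,0,-1]],
  ],
)

```text
time_s: 3.78
eef_pos: [0.4319, -0.2579, 0.2687]
orientation: [0.218, 1.55, -0.207]
contact_force: [-0.1, -0.4, 0.1]
finger_gap: 1.0
```

```bash
python3 -c "
from h import *
go(.435,-.251,-16)
save('wrist','w0')
for n in ('crate_bar','crate'): print([(m['p'],m['at'],ray('wrist',m['at'],.019)) for m in mark_of('wrist',n)[:2]])"
```

```text
t 3.78 p [ 0.4319 -0.2579  0.2687] zyaw -15.54 down [ 0.011  0.006 -1.   ] F [-0.1 -0.4  0.1]
shift [0.1 7.5 1.1] turn 0.46
[(0.96, [124.5, 321.2], array([ 0.45270725, -0.19517956,  0.019     ])), (0.57, [87.7, 559.5], array([ 0.75822203, -0.23161938,  0.019     ]))]
[(0.73, [45.5, 323.4], array([ 0.48026459, -0.10428393,  0.019     ]))]
```

View pics/w0.png

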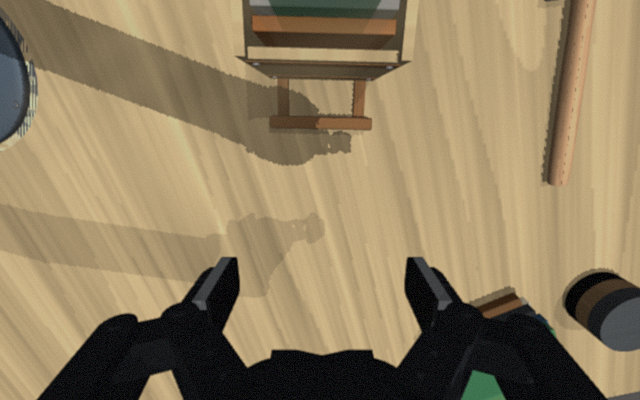

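The wrist view shows the bar square to the tool, centred at about (321,123). The fingers straddle column 322. I'll descend behind the bar.

Request:
step_arm(
  series=[
    [[35,0,0,0,-1],[35,0,0,0,-1],[35,0,0,0,-1],[35,0,0,0,-1],[35,0,0,0,-1],[35,0,0,0,-1],[30,0,0,0,-1],[12,0,0,0,-1],[8,0,0,0,-1],[0,0,0,0,-1]],
  ],
)

```text
time_s: 4.77
eef_pos: [0.4588, -0.2274, -0.0033]
orientation: [0.19, 1.544, -0.157]
contact_force: [0.4, 0.4, 0.0]
finger_gap: 1.001
```

```bash
python3 -c "
from h import *
go(.435,-.251,-16)
save('top','t1');save('scene','s1')
for n in ('crate_bar',): print([(m['p'],m['at'],ray('top',m['at'],.019)) for m in mark_of('top',n)[:2]])
g=cv2.imread('pics/s1.png')[120:290,160:360];cv2.imwrite('pics/s1c.png',cv2.resize(g,None,fx=3,fy=3,interpolation=2))"
```

```text
t 4.77 p [ 0.4588 -0.2274 -0.0033] zyaw -12.71 down [ 0.022  0.019 -1.   ] F [0.4 0.4 0. ]
shift [ -1.  -28.3 -18. ] turn 3.29
[(0.58, [255.1, 420.7], array([ 0.44163718, -0.19808864,  0.019     ]))]
```

View pics/s1c.png

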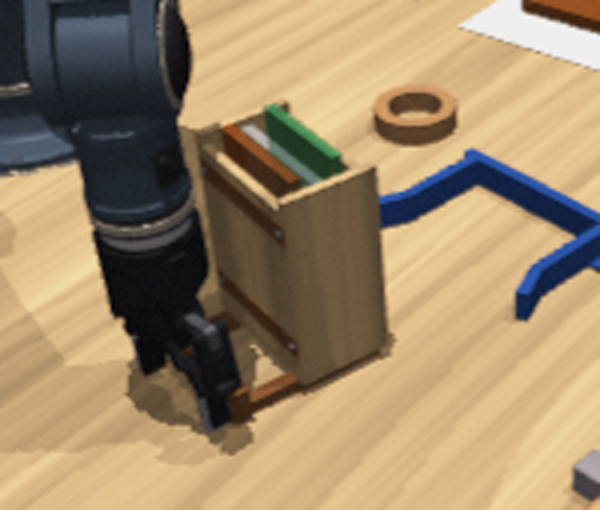

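The scene crop shows the fingers behind the bar but shifted towards the hammer side, because the fast descent drifted. I'll realign slowly.

Request:
step_arm(
  series=[
    [[-4,-8,-6,1,-1],[-3,-8,-6,1,-1],[0,0,-6,1,-1],[0,0,-3,0.3,-1],[0,0,0,0,-1]],
  ],
)

```text
time_s: 5.33
eef_pos: [0.436, -0.2434, 0.0113]
orientation: [0.239, 1.524, -0.212]
contact_force: [-0.2, -0.3, -0.3]
finger_gap: 1.003
```

```bash
python3 -c "
from h import *
go(.4364,-.2387,-16)"
```

```text
t 5.33 p [ 0.436  -0.2434  0.0113] zyaw -16.56 down [ 0.037  0.012 -0.999] F [-0.2 -0.3 -0.3]
shift [ 0.1  4.6 -1. ] turn -0.56
```

Request:
step_arm(
  series=[
    [[5,2,0,0,-1],[4,3,0,0,-1],[0,4,0,0,-1],[0,4,0,0,-1],[0,4,0,0,-1],[0,4,0,0,-1],[0,3,0,0,-1]],
  ],
)

```text
time_s: 5.92
eef_pos: [0.4441, -0.2176, 0.002]
orientation: [0.24, 1.523, -0.211]
contact_force: [0.1, -0.2, 0.0]
finger_gap: 1.0
```

```bash
python3 -c "
from h import *
go(.4364,-.2387,-16)"
```

```text
t 5.92 p [ 0.4441 -0.2176  0.002 ] zyaw -16.56 down [ 0.038  0.013 -0.999] F [ 0.1 -0.2  0. ]
shift [ -0.6 -22.4  -1.4] turn -0.56
```

Request:
step_arm(
  series=[
    [[0,3,0,0,-1],[0,3,0,0,-1],[0,3,0,0,-1],[0,3,0,0,-1],[0,3,0,0,-1],[0,3,0,0,-1],[0,3,0,0,-1],[0,3,0,0,-1]],
  ],
)

```text
time_s: 6.58
eef_pos: [0.4462, -0.2107, 0.0027]
orientation: [0.223, 1.519, -0.241]
contact_force: [-2.1, -6.2, -1.8]
finger_gap: 1.003
```

```bash
python3 -c "
from h import *
go(.4364,-.2387,-16)
save('scene','s2')
print(read_state()['moment'])
for c in ('top','scene'):
  grab_frame(c)
  for n,z in (('crate_bar',.019),('crate',0)): print(c,n,[(round(m['p'],2),ray(c,m['at'],z).round(4)) for m in mark_of(c,n)[:2]])"
```

```text
t 6.58 p [ 0.4462 -0.2107  0.0027] zyaw -17.0 down [ 0.037 -0.017 -0.999] F [-2.1 -6.2 -1.8]
shift [  0.1 -29.7  -1.2] turn -1.0
[-1.23011386  0.62875893  0.03869797]
top crate_bar [(0.77, array([ 0.4454, -0.2019,  0.019 ]))]
top crate []
scene crate_bar [(0.57, array([ 0.4585, -0.2091,  0.019 ]))]
scene crate [(0.78, array([ 0.4821, -0.1078,  0.    ])), (0.19, array([ 0.442 , -0.1957,  0.    ]))]
```

Request:
step_arm(
  series=[
    [[0,5,0,0,-1],[0,6,0,0,-1],[0,6,0,0,-1],[0,6,0,0,-1]],
  ],
)

```text
time_s: 7.27
eef_pos: [0.4493, -0.1993, 0.003]
orientation: [0.218, 1.516, -0.261]
contact_force: [-2.4, -7.6, -1.0]
finger_gap: 1.004
```

```bash
python3 -c "
from h import *
go(.4364,-.2387,-16)
print(read_state()['moment'])"
```

```text
t 7.27 p [ 0.4493 -0.1993  0.003 ] zyaw -17.53 down [ 0.036 -0.033 -0.999] F [-2.4 -7.6 -1. ]
shift [  0.8 -41.4  -0.4] turn -1.53
[-1.20089816  0.76456354  0.01445393]
```

```bash
cat >> h.py <<'E'
H=np.array([.529,.098]);B=np.radians(81);bx=np.array([np.cos(B),np.sin(B)]);by=np.array([-bx[1],bx[0]])
def est(cams=True):
    s=read_state();R=cv2.Rodrigues(np.array(s["orientation"],float))[0];p=np.array(s["eef_pos"])
    ty=R[:2,1]/np.linalg.norm(R[:2,1]); bar=p[:2]+.011*ty; o=bar+.1*ty-H
    print("t",round(s["time_s"],2),"z",round(p[2],4),"down",R[:,0].round(3),"F",np.round(s["contact_force"],1))
    print("tool-> bar in bay",np.round([(bar-H)@bx*1e3,(bar-H)@by*1e3],1),"crate",np.round([o@bx*1e3,o@by*1e3],1),"yaw err",round(np.degrees(np.arctan2(ty@by,ty@bx)),2))
    if cams:
        for c in("top","scene"):
            grab_frame(c)
            for n,z in(("crate_bar",.019),("crate",0),("bay_stop",.015)):
                for m in mark_of(c,n)[:1]:
                    q=ray(c,m["at"],z)[:2]-H;print(c,n,round(m["p"],2),np.round([q@bx*1e3,q@by*1e3],1))
E
python3 -c "
from h import *
est()"
```

```text
t 7.27 z 0.003 down [ 0.036 -0.033 -0.999] F [-2.4 -7.6 -1. ]
tool-> bar in bay [-295.3   30.6] crate [-196.4   15.6] yaw err -8.58
top crate_bar 0.93 [-289.1   36.8]
top crate 0.88 [-200.2   10.3]
top bay_stop 0.87 [44.4  3.2]
scene crate_bar 0.68 [-306.5   20.6]
scene crate 0.65 [-196.7   20. ]
scene bay_stop 0.77 [ 35.7 -17.1]
```

Request:
step_arm(
  series=[
    [[0,8,0,-0.4,-1],[0,8,0,-0.4,-1],[0,8,0,-0.4,-1],[0,8,0,-0.4,-1],[0,8,0,-0.4,-1]],
  ],
)

```text
time_s: 8.08
eef_pos: [0.4586, -0.1735, 0.0033]
orientation: [0.186, 1.514, -0.257]
contact_force: [-1.9, -7.9, 0.8]
finger_gap: 1.0
```

```bash
python3 -c "
from h import *
est()"
```

```text
t 8.08 z 0.0033 down [ 0.038 -0.052 -0.998] F [-1.9 -7.9  0.8]
tool-> bar in bay [-268.3   25.6] crate [-169.1   12.9] yaw err -7.33
top crate 0.72 [-167.8   10.1]
top bay_stop 0.88 [42.   1.9]
scene crate_bar 0.96 [-277.    19.1]
scene crate 0.91 [-169.6   13. ]
scene bay_stop 0.62 [-310.9 -309.4]
```

Request:
step_arm(
  series=[
    [[0,10,0,-0.2,-1],[0,11,0,-0.2,-1],[0,11,0,-0.2,-1],[0,11,0,-0.2,-1],[0,11,0,-0.2,-1],[0,9,0,-0.2,-1]],
  ],
)

```text
time_s: 8.98
eef_pos: [0.4735, -0.1268, 0.0031]
orientation: [0.17, 1.509, -0.265]
contact_force: [-2.9, -9.5, 3.9]
finger_gap: 0.995
```

```bash
python3 -c "
from h import *
est()"
```

```text
t 8.98 z 0.0031 down [ 0.041 -0.067 -0.997] F [-2.9 -9.5  3.9]
tool-> bar in bay [-219.8   18.3] crate [-120.6    5.9] yaw err -7.09
top crate 0.56 [-117.2   11.8]
top bay_stop 0.93 [47.9  1.2]
scene crate_bar 0.81 [-223.3   10.7]
scene crate 0.65 [-118.3   12.5]
scene bay_stop 0.84 [42.6 -6.8]
```

Request:
step_arm(
  series=[
    [[0,10,0,-0.5,-1],[0,11,0,-0.7,-1],[0,11,0,-0.7,-1],[0,11,0,-0.8,-1],[0,9,0,-0.8,-1]],
  ],
)

```text
time_s: 9.8
eef_pos: [0.4867, -0.0904, 0.0028]
orientation: [0.121, 1.507, -0.242]
contact_force: [-3.0, -11.0, 5.6]
finger_gap: 0.999
```

```bash
python3 -c "
from h import *
est()
g=save('top','t3')[160:300,240:440,::-1];cv2.imwrite('pics/t3c.png',cv2.resize(g,None,fx=4,fy=4,interpolation=2))"
```

```text
t 9.8 z 0.0028 down [ 0.046 -0.083 -0.995] F [ -3.  -11.    5.6]
tool-> bar in bay [-181.7   11.4] crate [-82.    3.6] yaw err -4.5
top crate 0.73 [-77.8  -1.7]
top bay_stop 0.73 [43.9  3.1]
scene crate_bar 0.75 [ 33.2 -15.4]
scene crate 0.62 [-73.8  18.2]
scene bay_stop 0.58 [36.5 -3.9]
```

View pics/t3c.png

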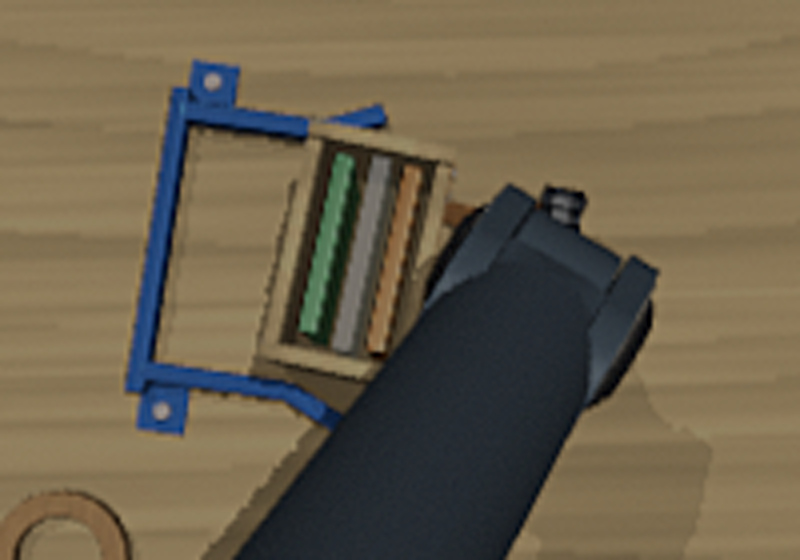

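```bash
python3 -c "
from h import *
a,b=cr(316,128,.15),cr(258,358,.15)
c,d=cr(455,150,.15),cr(383,378,.15)
for p in (a,b,c,d,(a+b)/2):
  q=p-H; print(np.round([q@bx*1e3,q@by*1e3],1))
d=a-b;print(np.degrees(np.arctan2(d@bx,-(d@by))),np.linalg.norm(d))
for u,v in((190,123),(322,139),(150,363),(290,384)):
  q=cr(u,v,.03)-H; print(np.round([q@bx*1e3,q@by*1e3],1))"
```

```text
[-46.9 -62.5]
[-32.7  67.2]
[-124.6  -60.4]
[-101.7   69. ]
[-39.8   2.3]
-6.20692120928394 0.13053691938416445
[ 38.1 -73.3]
[-44.  -74.1]
[40.9 75.8]
[-45.1  77.2]
```

Request:
step_arm(
  series=[
    [[0,10,0,-0.9,-1],[0,11,0,-0.9,-1],[0,11,0,-0.9,-1],[0,11,0,-0.9,-1],[0,9,0,-0.9,-1]],
  ],
)

```text
time_s: 10.67
eef_pos: [0.4986, -0.0556, 0.0025]
orientation: [0.059, 1.502, -0.208]
contact_force: [-1.6, -11.6, 6.7]
finger_gap: 0.999
```

```bash
python3 -c "
from h import *
est()"
```

```text
t 10.67 z 0.0025 down [ 0.054 -0.1   -0.993] F [ -1.6 -11.6   6.7]
tool-> bar in bay [-145.4    5.8] crate [-45.4   4. ] yaw err -1.02
top crate 0.94 [-39.2   6.2]
top bay_stop 0.97 [37.9  6.4]
scene crate_bar 0.78 [-152.6   -6.8]
scene crate 0.77 [-40.4   1.8]
scene bay_stop 0.9 [51.   5.1]
```

Request:
step_arm(
  series=[
    [[0,10,0,-0.4,-1],[0,10,0,-0.4,-1],[0,10,0,-0.3,-1],[0,8,0,-0.2,-1]],
  ],
)

```text
time_s: 11.4
eef_pos: [0.5044, -0.0327, 0.0023]
orientation: [0.041, 1.499, -0.212]
contact_force: [-3.5, -12.1, 8.1]
finger_gap: 0.998
```

```bash
python3 -c "
from h import *
est()"
```

```text
t 11.4 z 0.0023 down [ 0.057 -0.114 -0.992] F [ -3.5 -12.1   8.1]
tool-> bar in bay [-121.9    3.8] crate [-21.9   2.8] yaw err -0.53
top crate 0.81 [-20.4   3.6]
top bay_stop 0.92 [40.6  5. ]
scene crate_bar 0.87 [-123.1    5.5]
scene crate 0.7 [-26.8  15.4]
scene bay_stop 0.64 [46.9  0.9]
```

Request:
step_arm(
  series=[
    [[0,9,0,-0.1,-1],[0,9,0,-0.1,-1],[0,7,0,-0.1,-1]],
  ],
)

```text
time_s: 12.05
eef_pos: [0.5068, -0.0201, 0.0021]
orientation: [0.037, 1.498, -0.225]
contact_force: [-3.1, -12.8, 9.6]
finger_gap: 1.002
```

```bash
python3 -c "
from h import *
est()
g=save('top','t4')[160:300,240:440,::-1];cv2.imwrite('pics/t4c.png',cv2.resize(g,None,fx=4,fy=4,interpolation=2))"
```

```text
t 12.05 z 0.0021 down [ 0.056 -0.125 -0.99 ] F [ -3.1 -12.8   9.6]
tool-> bar in bay [-109.1    3.3] crate [-9.1  1.7] yaw err -0.89
top crate 0.65 [-3.1  5.4]
scene crate_bar 0.61 [-114.9   -1.3]
scene crate 0.83 [-19.5  -1.8]
```

View pics/t4c.png

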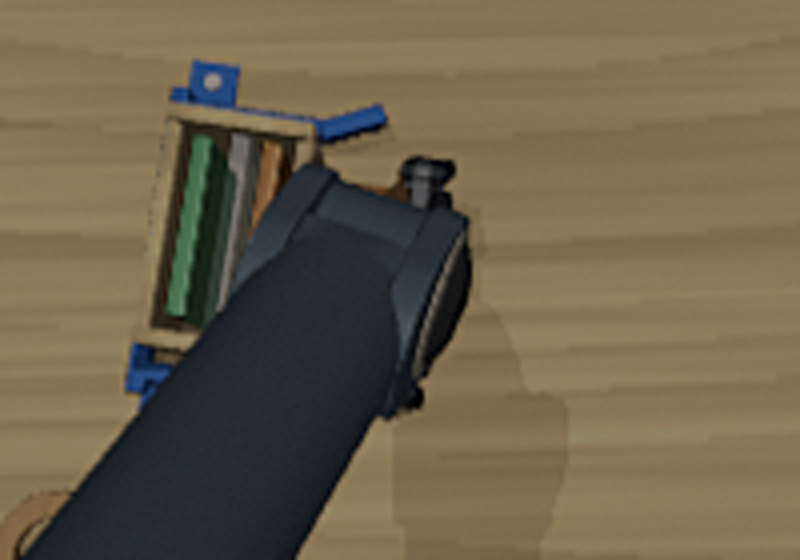

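The crate is inside the guides and nearly square, with its leading top edge running from (172,110) to (135,345), almost over the stop. I'll push gently until the force rises.

Request:
step_arm(
  series=[
    [[0,7,0,-0.2,-1],[0,7,0,-0.2,-1],[0,7,0,-0.1,-1]],
  ],
)

```text
time_s: 12.75
eef_pos: [0.5083, -0.012, 0.0021]
orientation: [0.03, 1.497, -0.235]
contact_force: [-3.7, -13.9, 11.8]
finger_gap: 0.995
```

```bash
python3 -c "
from h import *
a,b=cr(172,110,.15),cr(135,345,.15)
for p in (a,b):
  q=p-H; print(np.round([q@bx*1e3,q@by*1e3],1))
est(False)"
```

```text
[ 33.7 -62.1]
[34.9 69.1]
t 12.75 z 0.0021 down [ 0.055 -0.137 -0.989] F [ -3.7 -13.9  11.8]
tool-> bar in bay [-100.9    3. ] crate [-0.9  1.2] yaw err -1.06
```

Request:
step_arm(
  series=[
    [[0,7,0,0,-1],[0,7,0,0,-1]],
  ],
)

```text
time_s: 12.92
eef_pos: [0.5082, -0.0119, 0.0024]
orientation: [0.022, 1.497, -0.252]
contact_force: [-2.7, -21.9, 9.8]
finger_gap: 1.003
```

Request:
step_arm(
  series=[
    [[0,8,0,0,-1],[0,8,0,0,-1]],
  ],
)

```text
time_s: 13.08
eef_pos: [0.508, -0.0126, 0.0026]
orientation: [0.009, 1.498, -0.269]
contact_force: [-3.8, -22.4, 13.0]
finger_gap: 1.001
```

```bash
python3 -c "
from h import *
est()
g=save('top','t5')[160:300,240:440,::-1];cv2.imwrite('pics/t5c.png',cv2.resize(g,None,fx=4,fy=4,interpolation=2))"
```

```text
t 13.08 z 0.0026 down [ 0.049 -0.171 -0.984] F [ -3.8 -22.4  13. ]
tool-> bar in bay [-101.5    3.1] crate [-1.5  0.3] yaw err -1.63
top crate 0.86 [ 4.4 -8.3]
top bay_stop 0.46 [-289.9 -292.9]
scene crate_bar 0.71 [-109.     3.6]
scene crate 0.86 [0.4 7. ]
```

View pics/t5c.png

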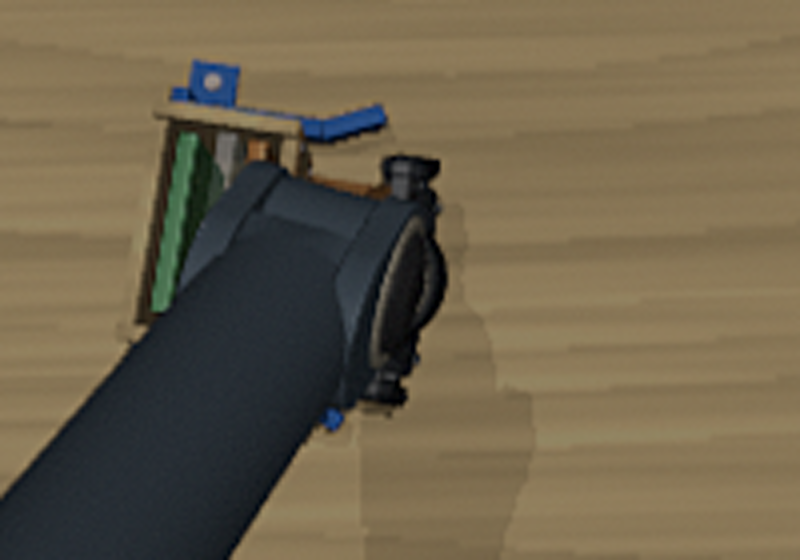

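Contact is stalled: the force jumped from 14 N to 22 N with no motion, and the leading top edge now runs from (158,105) to (120,335), parallel to the stop. I'll back away.

Request:
step_arm(
  series=[
    [[0,-6,0,0,-1],[0,-10,0,0,-1],[0,-15,0,0,-1],[0,-20,0,0,-1],[0,-20,0,0,-1],[0,-20,0,0,-1],[0,-10,0,0,-1],[0,0,0,0,-1]],
  ],
)

```text
time_s: 14.2
eef_pos: [0.4851, -0.1061, 0.0157]
orientation: [0.01, 1.512, -0.252]
contact_force: [0.3, -0.5, -0.1]
finger_gap: 1.0
```

Request:
step_arm(
  series=[
    [[-15,-8,0,0,-1],[-25,-10,0,0,-1],[-25,-10,0,0,-1],[-25,-10,0,0,-1],[-25,-10,0,0,-1],[-25,-10,0,0,-1],[-25,-10,0,0,-1],[-15,-5,0,0,-1],[0,0,0,0,-1],[0,0,0,0,-1]],
  ],
)

```text
time_s: 15.03
eef_pos: [0.4672, -0.1343, 0.2075]
orientation: [0.004, 1.527, -0.225]
contact_force: [0.1, -0.0, 0.5]
finger_gap: 1.0
```

```bash
python3 -c "
from h import *
s=read_state();print(s['eef_pos'],s['time_s'])
est()
g=save('top','t6')[160:300,240:440,::-1];cv2.imwrite('pics/t6c.png',cv2.resize(g,None,fx=4,fy=4,interpolation=2));save('scene','s6')"
```

```text
[ 0.46723736 -0.13427997  0.20748662] 15.0333
t 15.03 z 0.2075 down [ 0.027 -0.143 -0.989] F [ 0.1 -0.   0.5]
tool-> bar in bay [-228.1   24.7] crate [-128.1   25.4] yaw err 0.39
top crate_bar 0.7 [-96.2  10.4]
top crate 0.66 [4.  7.1]
scene crate_bar 0.95 [-106.6   -7.6]
scene crate 0.61 [4.4 9. ]
```

View pics/t6c.png

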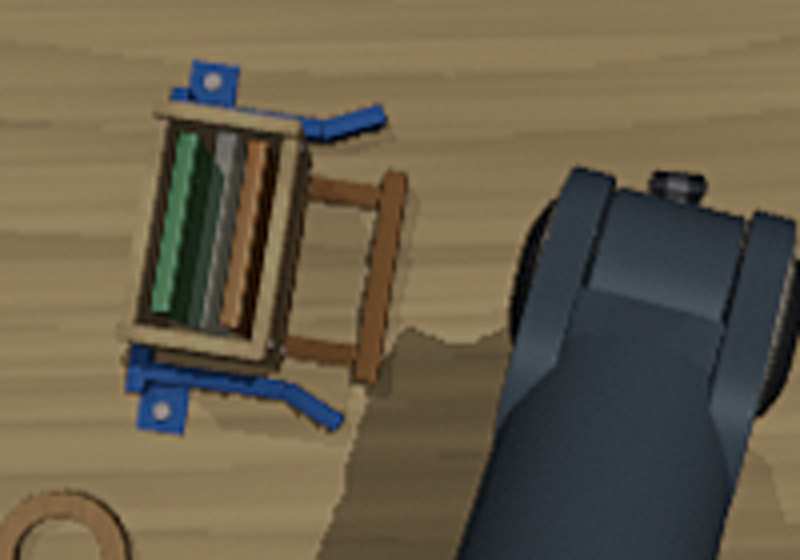

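View pics/s6.png

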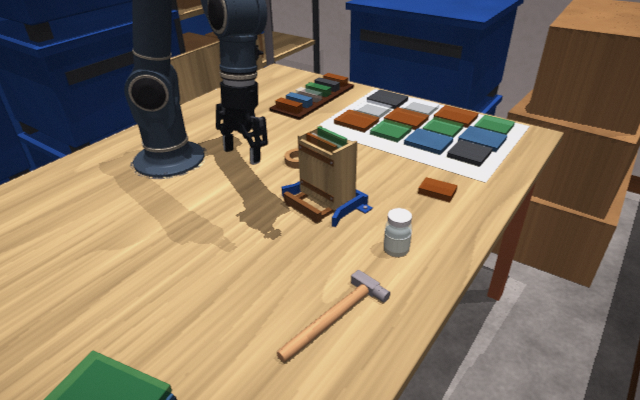

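```bash
python3 -c "
from h import *
a,b=cr(408,174,.034),cr(377,383,.034)
for p in (a,b,(a+b)/2):
  q=p-H; print(np.round([q@bx*1e3,q@by*1e3],1))
d=a-b;print(np.degrees(np.arctan2(d@bx,-(d@by))))
print(finish_job())"
```

```text
[-99.4 -58.9]
[-97.4  69.7]
[-98.4   5.4]
-0.9015217037045385
the job is handed in; nothing more can be done
None
```

The crate is home against the bay's end stop and I've handed the job in; `finish_job` gives no verdict. I lowered the open gripper behind the crate's low bar and pushed it about 0.21 m, turning it about 7° to line up with the bay. I kept pushing until it stalled against the stop, where the contact force jumped from 14 N to 22 N with no more motion. I then backed the arm off and raised it clear.

**Last checks**
- **Position:** the rear edge of the bar measured x = −98.4 mm in the bay's frame, against −100 mm when home. That puts the leading face within about 2 mm of the stop.
- **Alignment:** the crate was about 5 mm off the middle (14 mm allowed) and about 0.9° off square (5° allowed).
- **Upright and clear:** the crate stood upright in both pictures. The measured force on the tool was about 0.5 N, so the robot was touching nothing.
- **Other things on the bench:** the tape, jar, offcut and hammer looked where they were. I checked this by eye only and did not measure it.

**Disagreements**
- **Network marks:** the final marks for the crate and its bar put x about 4–7 mm off home and y between −8 and +10 mm. That is more scatter than my edge measurements, but still within the limits.
- **Tool tilt:** the tool tilted by about 10° as it pushed, its tips trailing behind. The fingers stayed on the low bar throughout.

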